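Gauge the headroom above a packed mirror tray

ROBOT

A 6-joint arm with a two-finger parallel gripper is mounted at the origin on the work surface. World frame = base frame: x ahead of the robot, y to its left, z up, the work surface at z = 0. Lengths are in m, angles in degrees, forces in N, time in s.
With the tool pointing down it reaches from about 0.375 to 0.9 m from the base axis. Payload 3.1 kg.
Tool frame: the origin (TCP) lies on the centre line of the jaws, within the pads' length; the fingertips stand 22 mm ahead of it and the grasp point (between the pads) lies 3 mm ahead of it; y points along the fingers, z is the direction in which the jaws open and shut, and the axes are right-handed (so a half turn about y gives the same grasp; the last joint's range is limited). The gripper opens to 87 mm and grips with 3 to 60 N. Pads are 19 mm wide; open, the fingers measure 117 mm over their backs; the gripper's body (75 mm by 190 mm) begins 51 mm behind the grasp point.
Start: joints at [-10.227, 30.224, 82.088, -0, 67.689, -10.227], TCP at [0.625, 0, 0.245] pointing down, gripper open.
Joint ranges: [-176.69, 176.69], [-43.24, 126.21], [12.49, 139.97], [-82, 262], [0, 151.66], [-163.58, 163.58]. Speed limits (degrees/s): [159.86, 159.86, 180, 180, 180, 180].

INTERFACE

Orientations are given as a 3x3 rotation matrix whose columns are the frame's x, y, z axes.
In Python, from rig import bot gives the robot as it stands.
- The arm moves only by the tool jog_arm, never from a script. Its argument "motion" is one flat list of numbers, 6 for each row, row after row: the shift along the tool's x, y, z in mm, then the turn, a rotation vector about the tool's x, y, z in degrees. A call has 1 to 20 rows; each row is the pose to reach, as a shift and turn from the pose commanded when the call began, along the tool's axes at that moment; what a row does not reach only later rows make up. A row lasts 1/8 s, in which the tool goes at most 62.5 mm and 10.7 degrees, less where a joint would pass 70% of its speed; a pose out of reach is approached as far as the arm can. A call with a gripper value outside its range is refused whole. "gripper" is the opening, from 0 (shut) to 1 (fully open), set as the call begins (left out, the last holds). The fingers move at their own pace and stop on an object; the grip force is fixed at half the most. Time passes only in rows, so rows that repeat a pose let the fingers close. It gives the time, the measured TCP pose, the force and the opening at its end, in the units of the state.
- bot.read_state(): the state, without advancing time (a new reading comes with each control period).
- bot.capture(name): name is "scene" or "side" or "wrist"; returns (picture, depth): 384x512x3 uint8, red, green, blue; 384x512 float32, m along the optical axis (not along the pixel's ray), 0 where there is no reading.
- bot.get_calibration(name): a dict with "mtx" (3x3 intrinsics, pixels), "k1" (the pictures are not rectified: a ray, as slopes to the right and down, at radius r is drawn at 1 + k1 r^2 times it, then the intrinsics apply), "pose" (4x4, takes a point from camera to world coordinates); the wrist camera has in their place "hand_eye" (4x4, takes a point from camera to tool coordinates, whose origin is the TCP and whose axes are the tool frame's). Camera axes: x right, y up, looking along -z (the intrinsics and any distortion apply to the point x, -y, -z); pixel columns grow to the right and rows downward; lengths in m; the calibration is good to about 2 mm. A picture is of the moment at which its call begins: read the wrist's pose just before it. get_calibration takes no time and is no camera call.
- bot.hand_in(): hands the job in, once; it reports no verdict.
The state is a dict: "time_s": time; "joint_positions": joint angles; "qvel": joint speeds; "tau": joint torques, N m; "position": TCP position; "tcp_rot": TCP orientation; "force": force on the tool from outside, world axes, zero at the start; "moment": the same for the moment, N m; "opening": opening from 0.0 (shut) to 1.0 (fully open).
Only numpy, scipy, OpenCV 4.12 (cv2) and the standard library are available. Lean on these libraries where they do the work, as an engineer would, in place of code of your own. Each camera call takes 0.05 s, during which the arm holds its last target.

TASK

Pick up the depth gauge by its blue knob and set its bridge level across the top of the open carton, with the white foot over the middle part of the mirror. Lower the rod gently until its foot touches the glass, then press the red lever fully down to lock the rod at that height, and leave the gauge standing there, released. Leave the jar, tape roll and bowl where they are.

Things in the scene. Friction and masses are not known exactly. Their poses are not given: they have to be found in the camera images.
- carton: Open-topped brown cardboard carton, too heavy to be moved. 210 mm (its x) by 220 mm (its y) outside, 120 mm tall, walls 5 mm thick, flaps folded down outside. Origin: centre of the underside, on the bench; z up. The rim is the plane 120 mm above the origin.
- mirror: Dark oval mirror in a gilt tray frame, lying level and fixed inside the carton on board layers, 35 to 65 mm below the rim. Glass 130 mm (its x) by 180 mm (its y); the frame around it stands 6 mm above the glass. Origin: centre of the glass face; z up.
- gauge: Depth gauge, loose, about 0.4 kg, starting upright on the bench, rod fully raised, lever open. Origin: centre of the underside of its flat aluminium bridge, 270 mm long (its x), 44 mm wide (its y), 16 mm thick; z up. A dark housing, 30 x 30 mm, rises from the bridge's middle to 40 mm above the underside; the rod slides upright through it. The red lever is on the housing's +x side.
- knob (a point): Centre of the blue knob on top of the rod: a block 40 mm along the gauge's x, 16 mm along its y (grip across these), 28 mm tall; 132 mm above the bridge's underside with the rod fully raised. Lifted by it, the gauge hangs level from the raised rod; once the bridge rests on something, lowering the knob slides the rod down through the bridge.
- foot (a point): Centre of the lower face of the rod's white foot, a disc 16 mm across; 131 mm straight below the knob's centre. With the rod fully raised it is 1 mm above the bridge's underside.
- rod (a joint): Travel of the rod down through the bridge, m: 0 fully raised, 0.075 fully lowered. With the lever open, a friction of 2.5 N holds the rod wherever it is left.
- lever_tip (a point): Middle of the upper face of the red lever's end pad (22 x 24 mm). The lever runs along the gauge's +x from a hinge at x 24 mm, 36 mm above the bridge's underside. Open, it slopes up and its tip is at about x 78 mm, z 70 mm in the gauge's frame; fully down it is level, its tip at x 88 mm, z 40 mm.
- lever (a joint): Lock lever angle, rad: 0 open, sloping up; 0.5 fully down against its stop, rod locked. Pressing the tip down turns it: about 4 N at first, about 8 N near the end, where a brake shoe clamps the rod (from 0.36 on). Let go, it stays down. Fully down, it holds the rod against about 15 N.
- jar: Green glass jar with a brass lid, 68 mm across, 100 mm tall; origin centre of its underside. Not to be disturbed.
- tape_roll: Amber roll of packing tape lying flat, 96 mm across, 48 mm tall; origin centre of its underside. Not to be disturbed.
- bowl: Gilt bowl, 100 mm across, 50 mm tall; origin centre of its underside. Not to be disturbed.

How it is judged:
By the outcome, as a careful person would: the job done as asked, in the order asked, and still so for the second after the job is handed in, with the robot touching nothing.
It also fails if it takes over 56 s, if anything falls off the work surface, if the arm or the gripper's body presses on something with over 40 N, if the wrist force passes 120 N, or if a joint passes its speed limit or range.

## Working session

There is one attempt and no reset: what is moved stays moved. The work goes in short steps, Python scripts to look and compute and a tool call to move; the robot and the scene stay as the last step left them, time stands still between calls to the robot, and variables do not carry over. Pictures are saved under pics/ and viewed, and the job is handed in when it is done.

Besides the shell and the picture viewer there is one more tool, called after "Emit:" as name(argument=value, ...) on one line, values as JSON. jog_arm: Moves the arm, as the interface text tells. Its arguments: {"type":"object","properties":{"motion":{"type":"array","items":{"type":"number"}},"gripper":{"type":"number"}},"required":["motion"]}

```bash
ls; mkdir -p pics
python3 - <<'E'
from rig import bot
import cv2,numpy as np
np.set_printoptions(precision=4,suppress=True)
s=bot.read_state(); print(s)
for n in ["scene","side","wrist"]:
    c=bot.get_calibration(n); print(n,c)
    p,d=bot.capture(n); cv2.imwrite(f"pics/{n}0.png",p[:,:,::-1]); np.save(f"pics/{n}0_d.npy",d)
    print((d>0).mean(), d[d>0].min(), d.max())
E
```

```text
pics
{'time_s': 0.0, 'joint_positions': array([-10.2273,  30.2784,  82.1559,  -0.001 ,  67.6881, -10.2263]), 'qvel': array([-0.0565, -0.0183, -0.0272, -0.0621,  0.096 , -0.0136]), 'tau': array([ -0.0005, -44.0045, -17.6594,   0.0633,   0.0583,  -0.0002]), 'position': array([0.6243, 0.0001, 0.2436]), 'tcp_rot': array([[-0.    , -0.0021,  1.    ],
       [-1.    ,  0.0004, -0.    ],
       [-0.0004, -1.    , -0.0021]]), 'force': array([-0.7322,  0.4295,  0.887 ]), 'moment': array([-0.0264,  0.0132, -0.0016]), 'opening': 0.9978460704935582}
scene {'mtx': array([[468.5044,   0.    , 247.661 ],
       [  0.    , 468.5044, 189.6192],
       [  0.    ,   0.    ,   1.    ]]), 'k1': -0.18718316698185533, 'pose': array([[ 0.5509, -0.6226,  0.5558,  1.3623],
       [ 0.8344,  0.4254, -0.3505, -0.4907],
       [-0.0182,  0.6568,  0.7539,  1.1388],
       [ 0.    ,  0.    ,  0.    ,  1.    ]])}
0.9963124593098959 0.98652565 3.8526993
side {'mtx': array([[432.6492,   0.    , 262.0419],
       [  0.    , 432.6492, 200.9439],
       [  0.    ,   0.    ,   1.    ]]), 'k1': -0.13562964359499552, 'pose': array([[ 0.9924,  0.0544, -0.1105,  0.4613],
       [-0.1214,  0.5845, -0.8023, -1.0512],
       [ 0.021 ,  0.8096,  0.5867,  0.8781],
       [ 0.    ,  0.    ,  0.    ,  1.    ]])}
0.9961293538411459 0.8582561 3.678204
wrist {'mtx': array([[298.229 ,   0.    , 255.4332],
       [  0.    , 298.229 , 192.3432],
       [  0.    ,   0.    ,   1.    ]]), 'k1': 0.01186035627346184, 'hand_eye': array([[-0.0013, -0.9707, -0.2402, -0.0652],
       [ 0.0004,  0.2402, -0.9707, -0.1402],
       [ 1.    , -0.0014,  0.0001, -0.0001],
       [ 0.    ,  0.    ,  0.    ,  1.    ]])}
0.9618021647135416 0.05000014 1.015541
```

View pics/scene0.png

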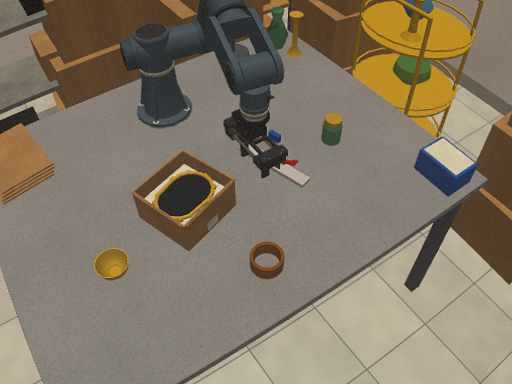

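View pics/side0.png

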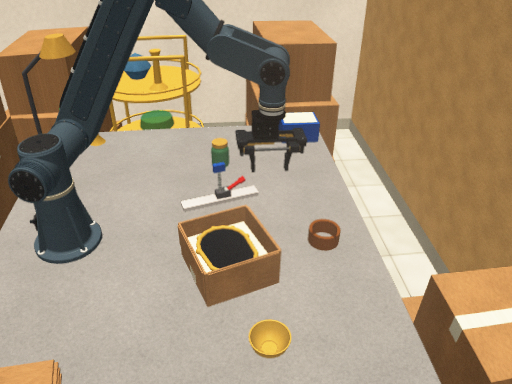

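View pics/wrist0.png

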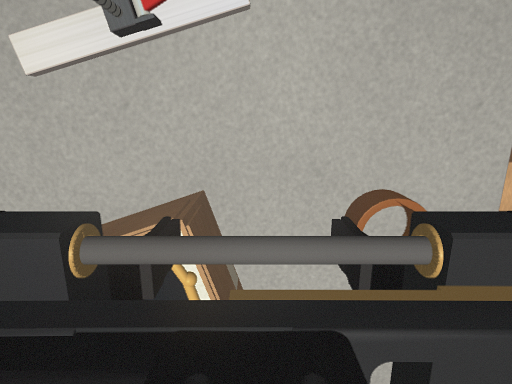

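The scene view shows the carton around (185,195), the gauge beside it partly hidden by the gripper, and the jar at (332,130). The side view shows the gauge clearly: knob (218,168), lever (237,183), bridge from (182,205) to (258,190). The carton in that view is centred near (228,252).

```bash
cat > h.py <<'E'
import numpy as np,cv2
from rig import bot
np.set_printoptions(precision=4,suppress=True)
def pose(n,s=None):
    c=bot.get_calibration(n)
    if n!="wrist": return c,c["pose"]
    T=np.eye(4); T[:3,:3]=s["tcp_rot"]; T[:3,3]=s["position"]
    return c,T@c["hand_eye"]
def rays(c):
    v,u=np.mgrid[0:384,0:512].astype(float)
    m=c["mtx"]; D=np.array([c["k1"],0,0,0.])
    q=cv2.undistortPoints(np.stack([u.ravel(),v.ravel()],1)[:,None],m,D).reshape(384,512,2)
    return q
def world(n,d,s=None):
    c,T=pose(n,s); q=rays(c)
    P=np.stack([q[...,0]*d,-q[...,1]*d,-d],-1)
    return P@T[:3,:3].T+T[:3,3]
def rayplane(n,uv,z,s=None):
    c,T=pose(n,s); uv=np.asarray(uv,float).reshape(-1,1,2)
    q=cv2.undistortPoints(uv,c["mtx"],np.array([c["k1"],0,0,0.])).reshape(-1,2)
    r=np.c_[q[:,0],-q[:,1],-np.ones(len(q))]@T[:3,:3].T; o=T[:3,3]
    t=(z-o[2])/r[:,2]; return o+r*t[:,None]
def project(n,P,s=None):
    c,T=pose(n,s); p=(np.atleast_2d(P)-T[:3,3])@T[:3,:3]
    x=p[:,0]/-p[:,2];y=-p[:,1]/-p[:,2];k=1+c["k1"]*(x*x+y*y)
    m=c["mtx"];return np.c_[m[0,0]*x*k+m[0,2],m[1,1]*y*k+m[1,2]]
E
python3 - <<'E'
from h import *
for n in ["scene","side"]:
    im=cv2.imread(f"pics/{n}0.png"); d=np.load(f"pics/{n}0_d.npy"); W=world(n,d)
    hsv=cv2.cvtColor(im,cv2.COLOR_BGR2HSV); H,S,V=[hsv[...,i].astype(int) for i in range(3)]
    b=im.astype(int)
    tab=(W[...,0]>.3)&(W[...,0]<.95)&(abs(W[...,1])<.5)&(W[...,2]<.3)
    flr=tab&(W[...,2]<.003)&(W[...,2]>-.01); print(n,"table z",np.median(W[...,2][tab&(abs(W[...,2])<.01)]))
    for nm,m in dict(blue=(H>100)&(H<130)&(S>150)&(V>60),red=((H<6)|(H>174))&(S>180)&(V>100),alu=(S<25)&(V>165)&(W[...,2]>.005)&(W[...,2]<.04)).items():
        m=m&tab; 
        if m.sum()<5: continue
        P=W[m]; print(nm,m.sum(),np.median(P,0),P.min(0),P.max(0))
        if nm=="alu":
            top=P[abs(P[:,2]-.016)<.006]; r=cv2.minAreaRect((top[:,:2]*1000).astype(np.float32)); print(r, top[:,2].mean())
    # rim
    m=tab&(abs(W[...,2]-.12)<.004)&(H>5)&(H<25)
    P=W[m]; print("rim",m.sum(),cv2.minAreaRect((P[:,:2]*1000).astype(np.float32)),np.median(P[:,2]))
    m=tab&(V<60)&(W[...,2]>.04)&(W[...,2]<.1)
    k,l,st,ce=cv2.connectedComponentsWithStats(m.astype(np.uint8))
    for i in range(1,k):
        if st[i,4]>150:
            P=W[l==i]; print("dark",st[i],np.median(P,0),P.min(0),P.max(0))
    m=tab&(H>15)&(H<30)&(S>150)&(V>120)
    k,l,st,ce=cv2.connectedComponentsWithStats(m.astype(np.uint8))
    for i in range(1,k):
        if st[i,4]>60:
            P=W[l==i]; print("gold",st[i],P.min(0),P.max(0),cv2.minAreaRect((P[:,:2]*1000).astype(np.float32)))
    for nm,m in dict(green=(H>50)&(H<95)&(S>60),amber=(H<14)&(S>150)&(W[...,2]>.01)&(W[...,1]<.2)&(W[...,0]>.65)).items():
        P=W[m&tab]; print(nm,len(P),P.min(0),P.max(0))
E
```

```text
scene table z 0.0012816971282547662
blue 58 [0.4866 0.1675 0.1456] [0.4645 0.1582 0.1213] [0.5022 0.1822 0.153 ]
red 41 [0.5553 0.1852 0.07  ] [0.5259 0.1776 0.0486] [0.5693 0.2032 0.0792]
rim 741 ((490.5028991699219, -165.65447998046875), (222.06552124023438, 230.49075317382812), 18.728578567504883) 0.12032128301651879
dark [ 158  175   53   41 1485] [ 0.4884 -0.1664  0.0767] [ 0.4139 -0.2491  0.0695] [ 0.5593 -0.0803  0.0834]
gold [325 113  17  11 146] [0.4637 0.3816 0.0944] [0.5221 0.4408 0.1071] ((491.43170166015625, 411.0754699707031), (54.713172912597656, 59.51335906982422), 47.433223724365234)
gold [152 171  64  51 478] [ 0.4073 -0.2722  0.071 ] [ 0.5996 -0.0623  0.1228] ((499.75897216796875, -161.3064422607422), (180.13697814941406, 212.18865966796875), 19.51006317138672)
gold [ 94 248  34  30 792] [ 0.485  -0.4957 -0.0003] [ 0.6193 -0.3992  0.0562] ((558.0513916015625, -443.8247985839844), (95.30091857910156, 125.33360290527344), 69.52334594726562)
green 258 [0.47   0.0313 0.003 ] [0.7103 0.4308 0.2964]
amber 180 [ 0.7092 -0.121   0.0107] [0.8366 0.0292 0.293 ]
side table z 
[... 576 characters left out ...]
2358  0.0703] [ 0.5566 -0.083   0.08  ]
gold [212 139  15   9 112] [0.4655 0.378  0.087 ] [0.5183 0.4348 0.1019] ((491.8021240234375, 406.70721435546875), (52.7944221496582, 56.78593063354492), 1.758478045463562)
gold [196 225  62  46 448] [ 0.4049 -0.2891  0.0644] [ 0.5694 -0.0593  0.1222] ((485.26019287109375, -165.54483032226562), (155.82232666015625, 215.38565063476562), 18.915176391601562)
gold [ 249  320   42   38 1211] [ 0.5221 -0.497   0.0007] [ 0.6181 -0.398   0.0542] ((569.6561889648438, -447.7782287597656), (97.94702911376953, 95.11831665039062), 80.07601165771484)
green 229 [0.4618 0.1704 0.0098] [0.5217 0.4105 0.139 ]
amber 172 [ 0.7421 -0.1215  0.0101] [ 0.8341 -0.0308  0.0519]
```

Emit:
jog_arm(motion=[-40, 10, -35, 0, 15, 0, -85, 20, -72, 0, 25, 0, -130, 30, -110, 0, 35, 0, -160, 35, -137, 0, 45, 0, -167, 35, -142, 0, 55, 0, -167, 35, -142, 0, 65, 0, -167, 35, -142, 0, 74.5, 0, -167, 35, -142, 0, 74.5, 0, -167, 35, -142, 0, 74.5, 0, -167, 35, -142, 0, 74.5, 0])

```text
time_s: 1.4
position: [0.483, 0.1669, 0.2095]
tcp_rot: [[-0.963, -0.0, 0.268], [-0.268, -0.0, -0.963], [0.0, -1.0, -0.0]]
force: [0.6, 0.1, 0.2]
opening: 0.998
```

Run:
```python
from h import *
s=bot.read_state(); print(s["time_s"],s["position"],s["tcp_rot"],s["force"],s["joint_positions"])
for n in ["scene","side","wrist"]:
    p,d=bot.capture(n); cv2.imwrite(f"pics/{n}1.png",p[:,:,::-1]); np.save(f"pics/{n}1_d.npy",d)
import pickle; pickle.dump(s,open("pics/s1.pkl","wb"))
```

```text
1.4 [0.483  0.1669 0.2095] [[-0.9633 -0.0002  0.2684]
 [-0.2684 -0.     -0.9633]
 [ 0.0002 -1.     -0.    ]] [0.5939 0.1143 0.1719] [  6.5229  24.3168 100.4481  -0.0004  55.2453  80.9545]
```

View pics/wrist1.png

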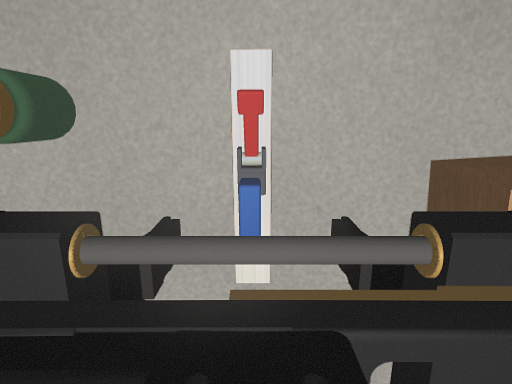

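View pics/side1.png

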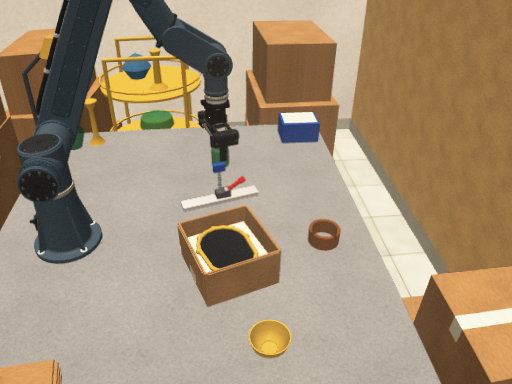

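View pics/scene1.png

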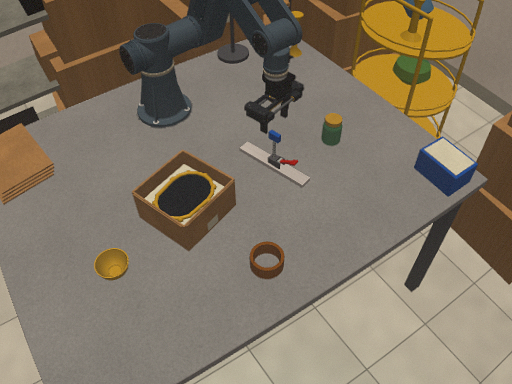

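The wrist view shows the gauge nearly aligned with the jaws: bridge x 231–272, knob x 239–261, lever pad at (250,102). The full bridge is now visible in the scene view too, so I'll measure the offsets precisely.

Run:
```python
from h import *
import pickle; s=pickle.load(open("pics/s1.pkl","rb"))
R=s["tcp_rot"];o=s["position"]
for n in ["scene","side","wrist"]:
    im=cv2.imread(f"pics/{n}1.png"); d=np.load(f"pics/{n}1_d.npy"); W=world(n,d,s)
    hsv=cv2.cvtColor(im,cv2.COLOR_BGR2HSV); H,S,V=[hsv[...,i].astype(int) for i in range(3)]
    tab=(W[...,0]>.3)&(W[...,0]<.95)&(W[...,1]<.3)&(W[...,1]>.05)&(W[...,2]<.16)
    m=tab&(S<40)&(V>130)&(abs(W[...,2]-.016)<.006); P=W[m]
    # PCA on top face
    r=cv2.minAreaRect((P[:,:2]*1000).astype(np.float32)); print(n,"bridge",len(P),r,np.median(P[:,2]))
    l=(P-o)@R
    if n=="wrist":
        # centre line by rows of local x: mean of z extents
        for a in np.arange(-.14,.05,.03):
            q=l[(l[:,0]>a)&(l[:,0]<a+.03)]
            if len(q)>20: print(a, q[:,2].min()*1e3,q[:,2].max()*1e3)
    m=tab&(H>100)&(H<130)&(S>150)&(V>60); P=W[m]; print("knob",len(P),np.median(P,0),"ext",(P.max(0)+P.min(0))/2, "top z",np.percentile(P[:,2],95)); 
    t=P[P[:,2]>.142]; 
    if len(t): l=(t-o)@R; print("top local mm",l.min(0)*1e3,l.max(0)*1e3)
    m=tab&((H<6)|(H>174))&(S>180)&(V>100); P=W[m]; print("red",np.median(P,0),P[P[:,0]>.545].mean(0))
    if n!="wrist":
        uv=project(n,[[.4825,.1675,.146]]); print(uv)
```

```text
scene bridge 579 ((487.52252197265625, 143.1400146484375), (270.2488098144531, 106.0611572265625), 16.210800170898438) 0.01775813862154907
knob 44 [0.4847 0.168  0.1476] ext [0.483 0.17  0.139] top z 0.15226396036476855
top local mm [-20.2992  55.9232  -9.1444] [18.0226 66.1255  5.7338]
red [0.5503 0.1826 0.0671] [0.5592 0.1886 0.0716]
[[273.9301 133.703 ]]
side bridge 573 ((483.59014892578125, 170.62391662597656), (272.5464172363281, 52.65748596191406), 15.859417915344238) 0.016186798867160124
knob 68 [0.4789 0.163  0.1408] ext [0.4823 0.1655 0.1356] top z 0.1462355366548667
top local mm [-19.4014  62.683  -12.5798] [17.921  67.1817  9.9354]
red [0.5434 0.1843 0.0609] [0.5555 0.1885 0.0671]
[[218.4903 163.9386]]
wrist bridge 4687 ((482.08270263671875, 171.20458984375), (271.00982666015625, 43.95407485961914), 15.890167236328125) 0.015930449320931073
-0.14 -26.896268001605733 16.22338851955063
-0.11000000000000001 -26.87683145772829 16.68497422829667
-0.08000000000000002 -26.636997017445378 17.176046726047474
-0.05000000000000002 -26.43243305961424 17.477027262750447
-0.020000000000000018 -25.73013836830165 16.836827991194266
0.009999999999999981 -26.106195570671847 17.150935167982492
0.03999999999999998 -25.579215812431165 17.5876533555599
knob 507 [0.4752 0.1691 0.146 ] ext [0.482  0.1714 0.1459] top z 0.14703493220640806
top local mm [-18.4602  61.2653 -11.9269] [18.0003 65.9732  2.6648]
red [0.5476 0.2016 0.0656] [0.5476 0.2016 0.0656]
```

Emit:
jog_arm(motion=[0, 10, -3, 0, -0.3, 0, 0, 25, -3.5, 0, -0.3, 0, 0, 42, -3.5, 0, -0.3, 0, 0, 58, -3.5, 0, -0.3, 0, 0, 68, -3.5, 0, -0.3, 0, 0, 74.5, -3.5, 0, -0.3, 0, 0, 74.5, -3.5, 0, -0.3, 0, 0, 74.5, -3.5, 0, -0.3, 0])

```text
time_s: 2.55
position: [0.4824, 0.1705, 0.1354]
tcp_rot: [[-0.962, 0.001, 0.272], [-0.272, 0.0, -0.962], [-0.001, -1.0, 0.0]]
force: [-1.0, -0.8, -0.3]
opening: 0.997
```

Emit:
jog_arm(motion=[0, 0, 0, 0, 0, 0, 0, 0, 0, 0, 0, 0, 0, 0, 0, 0, 0, 0, 0, 0, 0, 0, 0, 0, 0, 0, 0, 0, 0, 0, 0, 0, 0, 0, 0, 0, 0, 0, 0, 0, 0, 0, 0, 0, 0, 0, 0, 0], gripper=0)

```text
time_s: 3.55
position: [0.482, 0.1705, 0.135]
tcp_rot: [[-0.962, -0.0, 0.272], [-0.272, 0.0, -0.962], [0.0, -1.0, -0.0]]
force: [-0.9, 1.0, -1.1]
opening: 0.179
```

Run:
```python
from h import *
s=bot.read_state(); print(s["time_s"],s["position"],s["tcp_rot"],s["force"],s["moment"],s["opening"]*87)
for n in ["side","wrist"]:
    p,d=bot.capture(n); cv2.imwrite(f"pics/{n}2.png",p[:,:,::-1]); np.save(f"pics/{n}2_d.npy",d)
```

```text
3.55 [0.482  0.1705 0.135 ] [[-0.9623 -0.0001  0.2721]
 [-0.2721  0.0002 -0.9623]
 [ 0.     -1.     -0.0002]] [-0.9213  0.9893 -1.1231] [0.2557 0.1811 0.02  ] 15.56992845811265
```

View pics/wrist2.png

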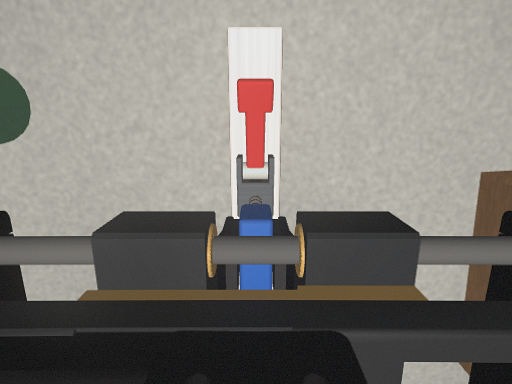

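The knob is gripped (opening 15.6 mm, knob centred at x≈256). Before moving I'll measure the carton rim and mirror using both fixed views.

```bash
python3 - <<'E'
from h import *
for n in ["scene","side"]:
    im=cv2.imread(f"pics/{n}1.png"); d=np.load(f"pics/{n}1_d.npy"); W=world(n,d)
    hsv=cv2.cvtColor(im,cv2.COLOR_BGR2HSV); H,S,V=[hsv[...,i].astype(int) for i in range(3)]
    tab=(abs(W[...,0]-.49)<.14)&(abs(W[...,1]+.165)<.15)
    m=tab&(V<60)&(W[...,2]>.06)&(W[...,2]<.09)
    m=cv2.morphologyEx(m.astype(np.uint8),cv2.MORPH_OPEN,np.ones((3,3)))
    cs,_=cv2.findContours(m,cv2.RETR_EXTERNAL,cv2.CHAIN_APPROX_NONE); c=max(cs,key=cv2.contourArea)
    gz=np.median(W[...,2][m>0])
    P=rayplane(n,c.reshape(-1,2),.0755)
    print(n,"glass z",gz,"ellipse",cv2.fitEllipse((P[:,:2]*1000).astype(np.float32)))
    Z=W[...,2]; m=tab&(abs(Z-.12)<.005); P=W[m]
    # drop outliers, 
    print("rim rect",cv2.minAreaRect((P[:,:2]*1000).astype(np.float32)),len(P))
    a=np.deg2rad(18.8);E=np.array([[np.cos(a),np.sin(a)],[-np.sin(a),np.cos(a)]])
    q=(P[:,:2]-[.491,-.165])@E.T*1000
    h=np.histogram(q[:,0],np.arange(-120,121,5));print(h[0]);print(np.histogram(q[:,1],np.arange(-125,126,5))[0])
    # frame gold
    m=tab&(H>15)&(H<32)&(S>150)&(V>110)&(abs(Z-.08)<.01); P=W[m]; print("gold z",np.median(P[:,2]),cv2.minAreaRect((P[:,:2]*1000).astype(np.float32)))
E
python3 - <<'E'
import cv2
for n in ["scene","side"]:
    im=cv2.imread(f"pics/{n}1.png")
    x,y=(125,140) if n=="scene" else (170,200)
    cv2.imwrite(f"pics/{n}1c.png",cv2.resize(im[y:y+110,x:x+120],None,fx=5,fy=5,interpolation=cv2.INTER_CUBIC))
E
```

```text
scene glass z 0.07671019287806646 ellipse ((485.882080078125, -163.67149353027344), (125.0390853881836, 173.76463317871094), 17.154115676879883)
rim rect ((490.227783203125, -165.37506103515625), (221.4827880859375, 231.46420288085938), 19.197185516357422) 814
[  0   4  45 105  43  10   9   6  11   9  12   7   9   9  10   8  11   9
   9  11   7  11   8  10   7  10   9   9   9  12   9  11   7   9  11   9
   8  12  14  13   6  14  10  34 131  86   1   0]
[ 0  4 99 98 25 16  7 12  8 14 13  8 14  6 15 10 10 11 12  9 11 10  7 12
 12  8 12  7 12  8  7  7 13 12  8 10  9  9 11  8 12  9 10  6  8 47 95 41
  2  0]
gold z 0.08158676449675628 ((485.9602355957031, -155.59237670898438), (154.6256561279297, 194.07313537597656), 19.324968338012695)
side glass z 0.07518624366094045 ellipse ((485.4604187011719, -158.64395141601562), (129.7038116455078, 150.6030731201172), 23.787328720092773)
rim rect ((492.4002990722656, -163.9434051513672), (220.20947265625, 233.52462768554688), 18.9560546875) 894
[  0   0  71 127  30  14  12  13  14  12  13  12  13  14  12  13  13  12
  11  13  10  16  11  12  12  13  11  11   9  12  14  10  14   8  12  12
  12  13  11  12  14   9  13  13 113  65  13   0]
[  0   4 123 151  40  10   8  12   9  11  13   7  14   9  11   9  13   9
   4  12  13   9   7  12   9   8   9  12  12   3   8  10  10   9   7   8
  13   7   7   8   7   9   6   8   9  50 110  39   6   0]
gold z 0.07949721788425212 ((479.79168701171875, -146.25115966796875), (156.34384155273438, 174.3779754638672), 18.42449951171875)
```

View pics/scene1c.png

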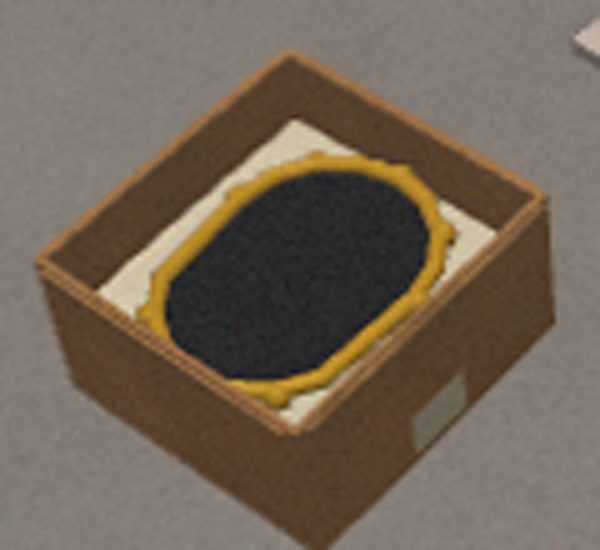

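View pics/side1c.png

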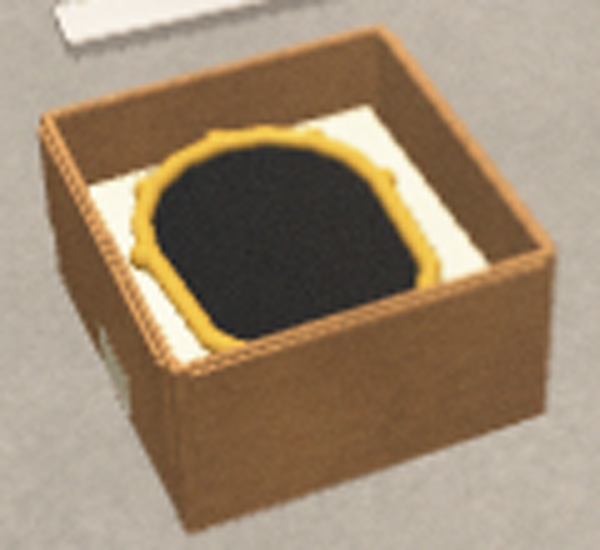

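Emit:
jog_arm(motion=[0, -4, 0, 0, 0, 0, 0, -12, 0, 0, 0, 0, 0, -26, 0, 0, 0, 0, 0, -44, 0, 0, 0, 0, 0, -64, 0, 0, 0, 0, 0, -84, 0, 0, 0, 0, 0, -104, 0, 0, 0, 0, 0, -124, 0, 0, 0, 0, 0, -140, 0, 0, 0, 0, 0, -152, 0, 0, 0, 0, 0, -158, 0, 0, 0, 0, 0, -160, 0, 0, 0, 0, 0, -160, 0, 0, 0, 0])

```text
time_s: 5.28
position: [0.4818, 0.1704, 0.2947]
tcp_rot: [[-0.962, -0.001, 0.272], [-0.272, -0.0, -0.962], [0.001, -1.0, -0.0]]
force: [-1.1, -0.6, -3.5]
opening: 0.181
```

Run:
```python
from h import *
s=bot.read_state(); print(s["time_s"],s["position"],s["tcp_rot"],s["force"],s["moment"],s["opening"]*87)
for n in ["side"]:
    p,d=bot.capture(n); cv2.imwrite(f"pics/{n}3.png",cv2.resize(p[60:260,120:320,::-1],None,fx=3,fy=3)); np.save(f"pics/{n}3_d.npy",d)
```

```text
5.275 [0.4818 0.1704 0.2947] [[-0.9622 -0.001   0.2723]
 [-0.2723 -0.0001 -0.9622]
 [ 0.001  -1.     -0.0001]] [-1.1386 -0.6162 -3.4978] [ 0.0185  0.1381 -0.0106] 15.78864856729936
```

View pics/side3.png

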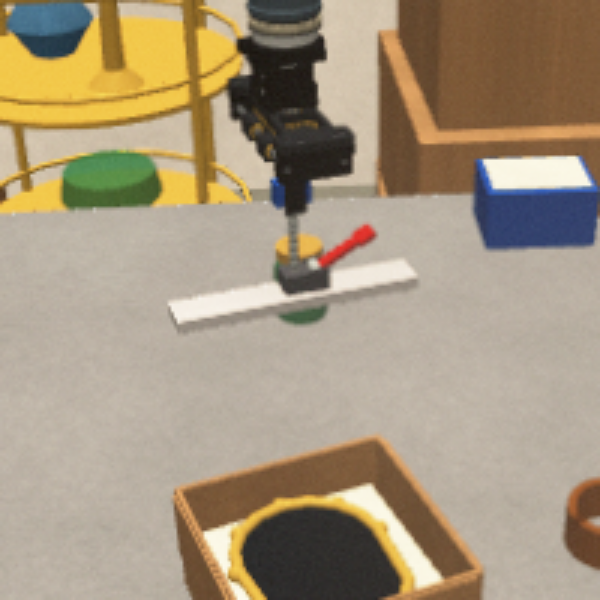

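The gauge hangs level from the knob with the rod still raised; the jar is behind it and untouched. Next I'll carry it over the carton.

Emit:
jog_arm(motion=[2, 0, 8, 0, 0, 0, 6, 0, 24, 0, -0.3, 0, 13, 0, 48, 0, -0.6, 0, 21, 0, 78, 0, -1, 0, 30, 0, 112, 0, -1.3, 0, 39, 0, 146, 0, -1.6, 0, 48, 0, 180, 0, -1.9, 0, 57, 0, 214, 0, -2.2, 0, 66, 0, 247, 0, -2.5, 0, 74, 0, 276, 0, -2.8, 0, 80, 0, 299, 0, -3, 0, 84, 0, 314, 0, -3.2, 0, 86, 0, 321, 0, -3.2, 0, 86.3, 0, 323, 0, -3.2, 0, 86.3, 0, 323, 0, -3.2, 0, 86.3, 0, 323, 0, -3.2, 0, 86.3, 0, 323, 0, -3.2, 0])

```text
time_s: 7.45
position: [0.4869, -0.1633, 0.2951]
tcp_rot: [[-0.945, -0.0, 0.326], [-0.326, 0.0, -0.945], [0.0, -1.0, -0.0]]
force: [0.0, -0.3, -4.1]
opening: 0.185
```

```bash
python3 - <<'E'
from h import *
s=bot.read_state(); print(s["time_s"],s["position"],s["tcp_rot"],s["force"],s["moment"],s["opening"]*87)
for n in ["side","scene","wrist"]:
    p,d=bot.capture(n); cv2.imwrite(f"pics/{n}4.png",p[:,:,::-1]); np.save(f"pics/{n}4_d.npy",d)
    if n!="wrist":
        W=world(n,d); im=p[:,:,::-1]; hsv=cv2.cvtColor(np.ascontiguousarray(im),cv2.COLOR_BGR2HSV); H,S,V=[hsv[...,i].astype(int) for i in range(3)]
        m=(S<40)&(V>120)&(abs(W[...,2]-.176)<.012)&(W[...,1]>-.3)&(W[...,1]<0)&(abs(W[...,0]-.49)<.2)
        P=W[m]; print(n,len(P),cv2.minAreaRect((P[:,:2]*1000).astype(np.float32)),np.median(P[:,2]))
        # tilt along bridge
        A=np.c_[P[:,0]-.49,P[:,1]+.165,np.ones(len(P))]; print(np.linalg.lstsq(A,P[:,2],rcond=None)[0])
E
cd pics; python3 -c "
import cv2
a=cv2.imread('side4.png')[110:310,120:320];b=cv2.imread('scene4.png')[70:270,80:280]
import numpy as np
cv2.imwrite('c4.png',cv2.resize(np.hstack([a,b]),None,fx=2,fy=2,interpolation=cv2.INTER_CUBIC))"
```

```text
7.45 [ 0.4869 -0.1633  0.2951] [[-0.9453 -0.0001  0.3263]
 [-0.3263  0.0002 -0.9453]
 [ 0.     -1.     -0.0002]] [ 0.0458 -0.3143 -4.1245] [-0.0002  0.126   0.0262] 16.1190554836959
side 1145 ((489.13043212890625, -165.29498291015625), (273.4053955078125, 49.28706359863281), 19.176664352416992) 0.17609551107981314
[-0.0258  0.0857  0.1756]
scene 805 ((486.9691467285156, -164.45045471191406), (271.23211669921875, 46.591304779052734), 18.9887752532959) 0.17814603488530223
[-0.0005 -0.0065  0.1781]
```

View pics/c4.png

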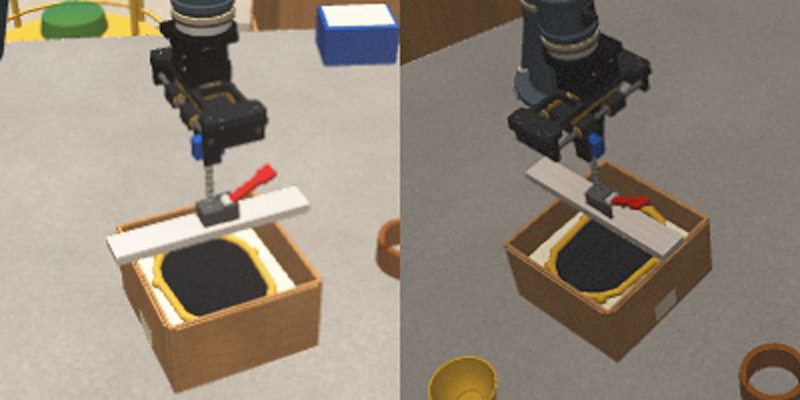

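View pics/wrist4.png

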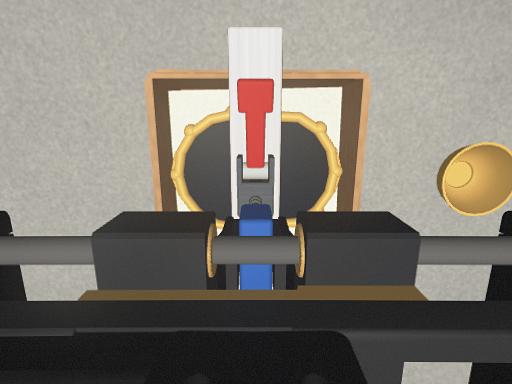

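Emit:
jog_arm(motion=[0, 4, 0, 0, 0, 0, 0, 12, 0, 0, 0, 0, 0, 20, 0, 0, 0, 0, 0, 27, 0, 0, 0, 0, 0, 32, 0, 0, 0, 0, 0, 35, 0, 0, 0, 0, 0, 37, 0, 0, 0, 0, 0, 38, 0, 0, 0, 0, 0, 39, 0, 0, 0, 0, 0, 40, 0, 0, 0, 0, 0, 41, 0, 0, 0, 0, 0, 42, 0, 0, 0, 0, 0, 44, 0, 0, 0, 0, 0, 46, 0, 0, 0, 0, 0, 48, 0, 0, 0, 0, 0, 48, 0, 0, 0, 0])

```text
time_s: 9.6
position: [0.487, -0.1639, 0.2468]
tcp_rot: [[-0.946, 0.0, 0.326], [-0.326, 0.0, -0.946], [-0.0, -1.0, -0.0]]
force: [-0.7, 0.1, 0.1]
opening: 0.182
```

```bash
python3 - <<'E'
from h import *
s=bot.read_state(); print(s["time_s"],s["position"],s["tcp_rot"],s["force"],s["moment"],s["opening"]*87)
for n in ["side","scene"]:
    p,d=bot.capture(n); cv2.imwrite(f"pics/{n}5.png",p[:,:,::-1]); np.save(f"pics/{n}5_d.npy",d)
    if n!="wrist":
        W=world(n,d); im=p[:,:,::-1]; hsv=cv2.cvtColor(np.ascontiguousarray(im),cv2.COLOR_BGR2HSV); H,S,V=[hsv[...,i].astype(int) for i in range(3)]
        m=(S<40)&(V>120)&(abs(W[...,2]-.136)<.01)&(W[...,1]>-.3)&(W[...,1]<0)&(abs(W[...,0]-.49)<.2)
        P=W[m]; print(n,len(P),cv2.minAreaRect((P[:,:2]*1000).astype(np.float32)),np.median(P[:,2]))
        A=np.c_[P[:,0]-.49,P[:,1]+.165,np.ones(len(P))]; print(np.linalg.lstsq(A,P[:,2],rcond=None)[0])
E
cd pics; python3 -c "
import cv2
a=cv2.imread('side5.png')[110:310,120:320];b=cv2.imread('scene5.png')[70:270,80:280]
import numpy as np
cv2.imwrite('c5.png',cv2.resize(np.hstack([a,b]),None,fx=2,fy=2,interpolation=cv2.INTER_CUBIC))"
```

```text
9.6 [ 0.487  -0.1639  0.2468] [[-0.9455  0.      0.3255]
 [-0.3255  0.     -0.9455]
 [-0.     -1.     -0.    ]] [-0.736   0.065   0.1164] [0.0455 0.239  0.0095] 15.831656655390608
side 1073 ((488.35382080078125, -165.35018920898438), (272.1220703125, 48.2025260925293), 19.693830490112305) 0.13593076627552292
[-0.0155  0.0573  0.1357]
scene 751 ((486.96185302734375, -165.8519287109375), (271.2618103027344, 43.66240692138672), 19.60662841796875) 0.1379625960896067
[-0.0009 -0.0024  0.1379]
```

View pics/c5.png

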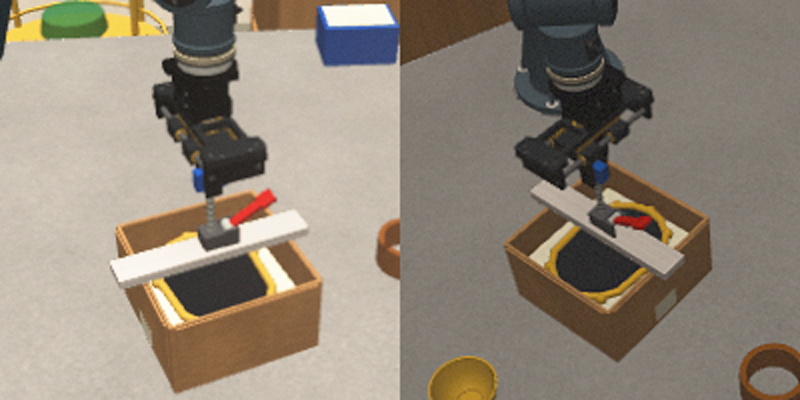

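The bridge now rests level across both rims (top face at z≈0.136). The wrist no longer carries its weight, so the rod is sliding. I'll lower it most of the way, then go slowly.

Emit:
jog_arm(motion=[0, 2, 0, 0, 0, 0, 0, 5, 0, 0, 0, 0, 0, 8, 0, 0, 0, 0, 0, 11, 0, 0, 0, 0, 0, 14, 0, 0, 0, 0, 0, 17, 0, 0, 0, 0, 0, 20, 0, 0, 0, 0, 0, 23, 0, 0, 0, 0, 0, 26, 0, 0, 0, 0, 0, 28, 0, 0, 0, 0, 0, 30, 0, 0, 0, 0, 0, 31, 0, 0, 0, 0, 0, 31, 0, 0, 0, 0])

```text
time_s: 11.32
position: [0.487, -0.1639, 0.2159]
tcp_rot: [[-0.946, 0.0, 0.326], [-0.326, 0.0, -0.946], [-0.0, -1.0, -0.0]]
force: [0.4, 0.6, 0.9]
opening: 0.182
```

Emit:
jog_arm(motion=[0, 0.5, 0, 0, 0, 0, 0, 1, 0, 0, 0, 0, 0, 1.5, 0, 0, 0, 0, 0, 1.5, 0, 0, 0, 0])

```text
time_s: 11.82
position: [0.487, -0.1639, 0.2145]
tcp_rot: [[-0.946, 0.0, 0.326], [-0.326, 0.0, -0.946], [-0.0, -1.0, 0.0]]
force: [-0.4, 1.8, 0.7]
opening: 0.182
```

Emit:
jog_arm(motion=[0, 0.5, 0, 0, 0, 0, 0, 1, 0, 0, 0, 0, 0, 1, 0, 0, 0, 0])

```text
time_s: 12.2
position: [0.487, -0.1639, 0.2135]
tcp_rot: [[-0.946, 0.0, 0.326], [-0.326, 0.0, -0.946], [-0.0, -1.0, -0.0]]
force: [-1.1, 1.5, 1.8]
opening: 0.18
```

Emit:
jog_arm(motion=[0, 0.5, 0, 0, 0, 0, 0, 1, 0, 0, 0, 0, 0, 1, 0, 0, 0, 0])

```text
time_s: 12.58
position: [0.487, -0.1639, 0.2125]
tcp_rot: [[-0.946, -0.0, 0.326], [-0.326, 0.0, -0.946], [-0.0, -1.0, -0.0]]
force: [0.0, 1.0, 1.4]
opening: 0.181
```

Emit:
jog_arm(motion=[0, 0.5, 0, 0, 0, 0, 0, 0.5, 0, 0, 0, 0])

```text
time_s: 12.82
position: [0.487, -0.1639, 0.212]
tcp_rot: [[-0.946, 0.0, 0.326], [-0.326, 0.0, -0.946], [-0.0, -1.0, -0.0]]
force: [-0.6, 1.9, 1.2]
opening: 0.176
```

Emit:
jog_arm(motion=[0, 0.5, 0, 0, 0, 0, 0, 0.5, 0, 0, 0, 0])

```text
time_s: 13.08
position: [0.4869, -0.1639, 0.2115]
tcp_rot: [[-0.946, -0.0, 0.326], [-0.326, 0.0, -0.946], [0.0, -1.0, -0.0]]
force: [-0.2, 1.4, 1.9]
opening: 0.18
```

Emit:
jog_arm(motion=[0, 0.5, 0, 0, 0, 0, 0, 0.5, 0, 0, 0, 0])

```text
time_s: 13.32
position: [0.487, -0.1639, 0.211]
tcp_rot: [[-0.946, -0.0, 0.326], [-0.326, 0.0, -0.946], [-0.0, -1.0, -0.0]]
force: [-0.4, 1.0, 0.6]
opening: 0.182
```

Emit:
jog_arm(motion=[0, 0.5, 0, 0, 0, 0, 0, 0.5, 0, 0, 0, 0])

```text
time_s: 13.58
position: [0.4869, -0.1639, 0.2105]
tcp_rot: [[-0.946, -0.0, 0.326], [-0.326, 0.0, -0.946], [0.0, -1.0, -0.0]]
force: [-0.4, 1.0, 2.1]
opening: 0.183
```

Run:
```python
from h import *
s=bot.read_state(); print(s["time_s"],s["position"],s["force"],s["tau"])
```

```text
13.575 [ 0.4869 -0.1639  0.2105] [-0.4232  1.0118  2.1262] [ -0.5706 -35.338  -14.4341  -0.1745  -0.2201   0.0005]
```

Emit:
jog_arm(motion=[0, 0.5, 0, 0, 0, 0, 0, 0.5, 0, 0, 0, 0])

```text
time_s: 13.82
position: [0.487, -0.1639, 0.21]
tcp_rot: [[-0.946, 0.0, 0.326], [-0.326, 0.0, -0.946], [-0.0, -1.0, 0.0]]
force: [0.4, 1.0, 0.7]
opening: 0.179
```

Emit:
jog_arm(motion=[0, 0.4, 0, 0, 0, 0, 0, 0.4, 0, 0, 0, 0])

```text
time_s: 14.08
position: [0.4869, -0.1639, 0.2096]
tcp_rot: [[-0.946, -0.0, 0.326], [-0.326, 0.0, -0.946], [0.0, -1.0, -0.0]]
force: [0.1, 1.6, 1.1]
opening: 0.18
```

Emit:
jog_arm(motion=[0, 0.4, 0, 0, 0, 0, 0, 0.4, 0, 0, 0, 0])

```text
time_s: 14.32
position: [0.4869, -0.1639, 0.2092]
tcp_rot: [[-0.946, -0.0, 0.326], [-0.326, 0.0, -0.946], [0.0, -1.0, -0.0]]
force: [0.6, 0.9, 1.6]
opening: 0.183
```

Emit:
jog_arm(motion=[0, 0.4, 0, 0, 0, 0, 0, 0.4, 0, 0, 0, 0])

```text
time_s: 14.58
position: [0.487, -0.1639, 0.2088]
tcp_rot: [[-0.946, 0.0, 0.326], [-0.326, 0.0, -0.946], [-0.0, -1.0, -0.0]]
force: [0.1, 1.0, 1.6]
opening: 0.179
```

Emit:
jog_arm(motion=[0, 0.4, 0, 0, 0, 0, 0, 0.4, 0, 0, 0, 0])

```text
time_s: 14.82
position: [0.487, -0.1639, 0.2088]
tcp_rot: [[-0.945, 0.0, 0.326], [-0.326, -0.0, -0.945], [-0.0, -1.0, 0.0]]
force: [0.6, 1.6, 5.3]
opening: 0.182
```

Contact: the tool stopped at TCP z 0.2088 and the force rose from about 1.5 to 5.3 N. I'll release the knob here.

Emit:
jog_arm(motion=[0, 0, 0, 0, 0, 0, 0, 0, 0, 0, 0, 0, 0, 0, 0, 0, 0, 0, 0, 0, 0, 0, 0, 0, 0, 0, 0, 0, 0, 0, 0, 0, 0, 0, 0, 0], gripper=0.7)

```text
time_s: 15.58
position: [0.4869, -0.1639, 0.2084]
tcp_rot: [[-0.946, -0.0, 0.326], [-0.326, -0.0, -0.946], [0.0, -1.0, 0.0]]
force: [0.1, -0.6, 0.1]
opening: 0.687
```

Emit:
jog_arm(motion=[0, -5, 0, 0, 0, 0, 0, -15, 0, 0, 0, 0, 0, -30, 0, 0, 0, 0, 0, -48, 0, 0, 0, 0, 0, -62, 0, 0, 0, 0, 0, -70, 0, 0, 0, 0, 0, -70, 0, 0, 0, 0, 0, -70, 0, 0, 0, 0])

```text
time_s: 16.58
position: [0.4866, -0.1637, 0.278]
tcp_rot: [[-0.946, -0.001, 0.325], [-0.325, 0.001, -0.946], [0.001, -1.0, -0.001]]
force: [-0.2, 0.0, -0.3]
opening: 0.698
```

```bash
python3 - <<'E'
from h import *
import pickle
s=bot.read_state(); print(s["time_s"],s["position"],s["tcp_rot"],s["force"],s["opening"]*87)
pickle.dump(s,open("pics/s6.pkl","wb")); R=s["tcp_rot"];o=s["position"]
for n in ["wrist","side","scene"]:
    p,d=bot.capture(n); cv2.imwrite(f"pics/{n}6.png",p[:,:,::-1]); np.save(f"pics/{n}6_d.npy",d)
    W=world(n,d,s); im=np.ascontiguousarray(p[:,:,::-1]); hsv=cv2.cvtColor(im,cv2.COLOR_BGR2HSV); H,S,V=[hsv[...,i].astype(int) for i in range(3)]
    tab=(abs(W[...,0]-.49)<.16)&(abs(W[...,1]+.165)<.15)&(W[...,2]<.24)
    m=tab&(S<40)&(V>120)&(abs(W[...,2]-.136)<.01); P=W[m]
    print(n,len(P),cv2.minAreaRect((P[:,:2]*1000).astype(np.float32)),np.median(P[:,2]))
    m=tab&(H>100)&(H<130)&(S>150)&(V>60); P=W[m]
    if len(P): print("knob",np.median(P,0),(P.max(0)+P.min(0))/2,np.percentile(P[:,2],95),"loc",(P.min(0)+P.max(0)))
    m=tab&((H<6)|(H>174))&(S>180)&(V>100); P=W[m]; l=(P-o)@R; e=l[:,0].min(); t=l[l[:,0]<e+.02]; print("red tip local",t.min(0),t.max(0),"world",P[l[:,0]<e+.02].mean(0))
E
cd pics; python3 -c "
import cv2
a=cv2.imread('side6.png')[110:310,120:320];b=cv2.imread('scene6.png')[70:270,80:280]
import numpy as np
cv2.imwrite('c6.png',cv2.resize(np.hstack([a,b]),None,fx=2,fy=2,interpolation=cv2.INTER_CUBIC))"
```

```text
16.575 [ 0.4866 -0.1637  0.278 ] [[-0.9455 -0.001   0.3255]
 [-0.3255  0.0006 -0.9456]
 [ 0.0008 -1.     -0.0009]] [-0.1996  0.0493 -0.3104] 60.73381516199512
wrist 6236 ((497.70855712890625, -159.7491912841797), (247.7700958251953, 43.815147399902344), 19.111583709716797) 0.1359656885592809
knob [ 0.4892 -0.1627  0.2199] [ 0.4885 -0.1627  0.22  ] 0.22098843640553037 loc [ 0.9769 -0.3255  0.44  ]
red tip local [-0.0704  0.0905 -0.0108] [-0.0553  0.1021 -0.0066] world [ 0.5426 -0.1362  0.1807]
side 1071 ((487.88983154296875, -165.0035400390625), (272.3720703125, 48.102630615234375), 19.051740646362305) 0.13590179423963933
knob [ 0.4859 -0.1681  0.2191] [ 0.4861 -0.165   0.2092] 0.2221105157448276 loc [ 0.9721 -0.33    0.4184]
red tip local [-0.0875  0.0837 -0.0086] [-0.0676  0.1004  0.0127] world [ 0.5599 -0.1415  0.1877]
scene 786 ((486.2298583984375, -165.4068145751953), (270.3757629394531, 45.82258987426758), 18.654651641845703) 0.1377376843346486
knob [ 0.492  -0.166   0.2208] [ 0.4893 -0.164   0.2094] 0.22335910590351432 loc [ 0.9786 -0.3281  0.4187]
red tip local [-0.089   0.0801 -0.0105] [-0.0697  0.0911  0.0132] world [ 0.5645 -0.1387  0.1925]
```

View pics/c6.png

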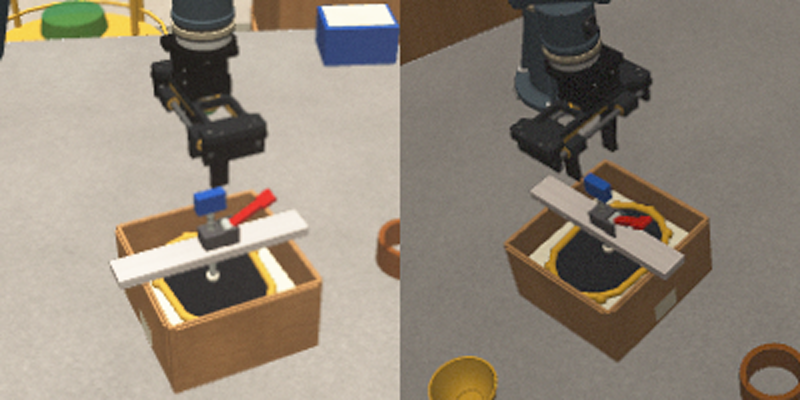

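View pics/wrist6.png

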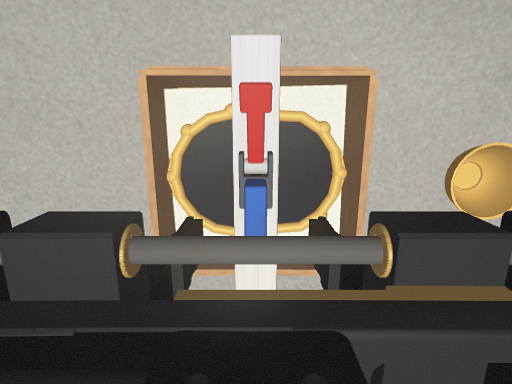

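The rod stayed down with the white foot on the glass, and the bridge is level (top 0.136). Next I'll shut the fingers and move above the lever pad, at about (256,97) in the wrist view, which is centred laterally.

Emit:
jog_arm(motion=[-10, 0, 0, 0, 0, 0, -30, 0, 0, 0, 0, 0, -52, 0, 0.5, 0, 0, 0, -70, 0, 0.5, 0, 0, 0, -80, 0, 0.5, 0, 0, 0, -82, 10, 0.5, 0, 0, 0, -82, 25, 0.5, 0, 0, 0, -82, 40, 0.5, 0, 0, 0, -82, 50, 0.5, 0, 0, 0, -82, 55, 0.5, 0, 0, 0, -82, 55, 0.5, 0, 0, 0, -82, 55, 0.5, 0, 0, 0], gripper=0)

```text
time_s: 18.23
position: [0.565, -0.1379, 0.2239]
tcp_rot: [[-0.946, 0.001, 0.326], [-0.326, -0.0, -0.946], [-0.001, -1.0, 0.001]]
force: [0.6, 0.1, 0.7]
opening: 0.007
```

Run:
```python
from h import *
s=bot.read_state(); print(s["time_s"],s["position"],s["force"],s["opening"]*87)
for n in ["wrist","side","scene"]:
    p,d=bot.capture(n); cv2.imwrite(f"pics/{n}7.png",p[:,:,::-1])
import os
os.chdir("pics")
a=cv2.imread('side7.png')[130:270,160:300];b=cv2.imread('scene7.png')[90:230,130:270]
cv2.imwrite('c7.png',cv2.resize(np.hstack([a,b]),None,fx=2.8,fy=2.8,interpolation=cv2.INTER_CUBIC))
```

```text
18.225 [ 0.565  -0.1379  0.2239] [0.5727 0.0869 0.6704] 0.5769379573982615
```

View pics/c7.png

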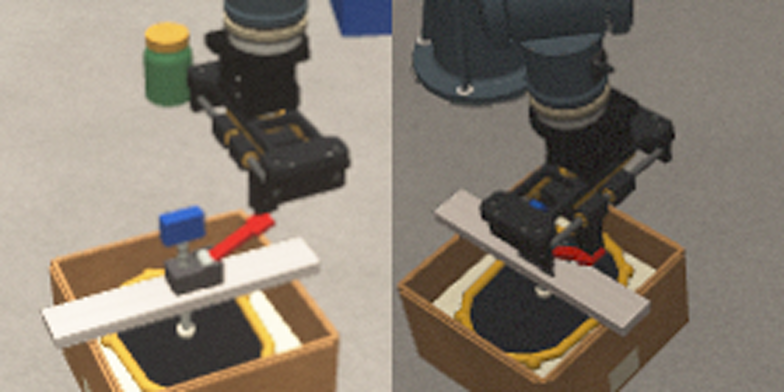

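View pics/wrist7.png

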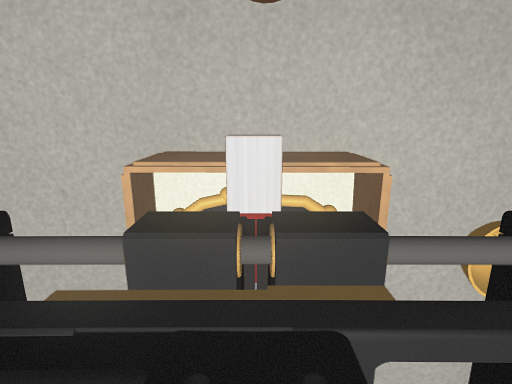

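The shut fingertips sit directly above the lever pad. I'll press along the pad's arc.

Emit:
jog_arm(motion=[0, 4, 0, 0, 0, 0, 0, 8, 0, 0, 0, 0, -1, 11, 0, 0, 0, 0, -1.5, 14, 0, 0, 0, 0, -2.5, 17, 0, 0, 0, 0, -3, 20, 0, 0, 0, 0, -4, 23, 0, 0, 0, 0, -4.5, 26, 0, 0, 0, 0, -5, 29, 0, 0, 0, 0, -5.5, 32, 0, 0, 0, 0, -6, 34, 0, 0, 0, 0, -6, 36, 0, 0, 0, 0, -6, 38, 0, 0, 0, 0, -6, 38, 0, 0, 0, 0])

```text
time_s: 20.12
position: [0.5701, -0.1358, 0.1852]
tcp_rot: [[-0.946, -0.001, 0.326], [-0.326, 0.0, -0.946], [0.001, -1.0, -0.0]]
force: [1.4, -0.6, 3.0]
opening: 0.004
```

Emit:
jog_arm(motion=[0, 0.7, 0, 0, 0, 0, 0, 1.5, 0, 0, 0, 0, 0, 1.5, 0, 0, 0, 0])

```text
time_s: 20.5
position: [0.5702, -0.1357, 0.1839]
tcp_rot: [[-0.946, -0.0, 0.326], [-0.326, 0.0, -0.946], [0.0, -1.0, -0.0]]
force: [2.0, -0.2, 3.3]
opening: 0.002
```

Emit:
jog_arm(motion=[0, 0.7, 0, 0, 0, 0, 0, 1, 0, 0, 0, 0, 0, 1, 0, 0, 0, 0])

```text
time_s: 20.88
position: [0.5703, -0.1357, 0.1829]
tcp_rot: [[-0.946, -0.0, 0.326], [-0.326, 0.0, -0.946], [0.0, -1.0, -0.0]]
force: [0.5, -1.6, 4.0]
opening: 0.007
```

Emit:
jog_arm(motion=[0, 0.5, 0, 0, 0, 0, 0, 1, 0, 0, 0, 0, 0, 1, 0, 0, 0, 0])

```text
time_s: 21.25
position: [0.5703, -0.1357, 0.1823]
tcp_rot: [[-0.945, 0.0, 0.326], [-0.326, -0.0, -0.945], [-0.0, -1.0, 0.0]]
force: [0.8, -0.4, 6.5]
opening: 0.005
```

Emit:
jog_arm(motion=[0, 0.5, 0, 0, 0, 0, 0, 1, 0, 0, 0, 0, 0, 1, 0, 0, 0, 0])

```text
time_s: 21.62
position: [0.5703, -0.1357, 0.1821]
tcp_rot: [[-0.945, 0.0, 0.326], [-0.326, -0.0, -0.945], [-0.0, -1.0, 0.0]]
force: [-0.7, 0.3, 10.6]
opening: 0.004
```

Run:
```python
from h import *
s=bot.read_state(); print(s["time_s"],s["position"],s["force"],s["opening"]*87)
p,d=bot.capture("side"); cv2.imwrite("pics/side8.png",cv2.resize(p[130:270,160:300,::-1],None,fx=4,fy=4,interpolation=cv2.INTER_CUBIC))
```

```text
21.625 [ 0.5703 -0.1357  0.1821] [-0.7177  0.2881 10.5579] 0.3155094468214236
```

View pics/side8.png

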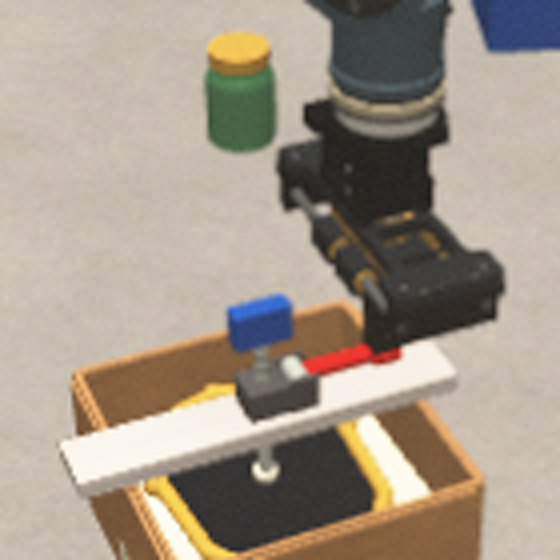

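The lever is level and the tool has stalled at 0.1821, about the expected stop height. I'll press slightly more to confirm the stop, then retreat.

Emit:
jog_arm(motion=[0, 0.5, 0, 0, 0, 0, 0, 1.2, 0, 0, 0, 0, 0, 1.2, 0, 0, 0, 0, 0, 1.2, 0, 0, 0, 0])

```text
time_s: 22.18
position: [0.5704, -0.1358, 0.1818]
tcp_rot: [[-0.945, 0.001, 0.326], [-0.326, -0.001, -0.945], [-0.001, -1.0, 0.001]]
force: [-1.4, 0.4, 15.4]
opening: 0.005
```

Emit:
jog_arm(motion=[0, -2, 0, 0, 0, 0, 0, -6, 0, 0, 0, 0, 0, -15, 0, 0, 0, 0, 0, -30, 0, 0, 0, 0, 0, -50, 0, 0, 0, 0, 0, -75, 0, 0, 0, 0, 0, -100, 0, 0, 0, 0, 0, -115, 0, 0, 0, 0, 0, -120, 0, 0, 0, 0, 30, -120, 0, 0, 0, 0, 80, -120, 0, 0, 0, 0, 120, -120, 0, 0, 0, 0, 120, -120, 0, 0, 0, 0, 120, -120, 0, 0, 0, 0])

```text
time_s: 23.92
position: [0.4573, -0.1749, 0.2996]
tcp_rot: [[-0.946, 0.0, 0.325], [-0.325, 0.0, -0.946], [-0.001, -1.0, -0.0]]
force: [0.1, 1.2, 0.4]
opening: 0.004
```

Run:
```python
from h import *
import pickle
s=bot.read_state(); print(s["time_s"],s["position"],s["force"],s["opening"]*87)
R=s["tcp_rot"];o=s["position"]
G=np.array([.487,-.1645,.12]);a=np.deg2rad(19);E=np.array([[np.cos(a),np.sin(a),0],[-np.sin(a),np.cos(a),0],[0,0,1]])
for n in ["wrist","side","scene"]:
    p,d=bot.capture(n); cv2.imwrite(f"pics/{n}9.png",p[:,:,::-1])
    W=world(n,d,s); im=np.ascontiguousarray(p[:,:,::-1]); hsv=cv2.cvtColor(im,cv2.COLOR_BGR2HSV); H,S,V=[hsv[...,i].astype(int) for i in range(3)]
    tab=(abs(W[...,0]-.49)<.17)&(abs(W[...,1]+.165)<.15)&(W[...,2]<.24)
    m=tab&(S<40)&(V>120)&(abs(W[...,2]-.136)<.01); P=W[m]
    print(n,len(P),cv2.minAreaRect((P[:,:2]*1000).astype(np.float32)),np.median(P[:,2]))
    m=tab&(H>100)&(H<130)&(S>150)&(V>60); P=W[m]
    if len(P): print("knob",(P.max(0)+P.min(0))/2,np.percentile(P[:,2],95))
    m=tab&((H<6)|(H>174))&(S>180)&(V>100); P=W[m]; g=(P-G)@E.T*1000; print("lever gauge frame",g.min(0),g.max(0), "tip z",np.median(g[g[:,0]>80][:,2]),"root z",np.median(g[(g[:,0]<60)][:,2]))
    # jar/tape/bowl
    m=(H>15)&(H<30)&(S>150)&(V>120)&(W[...,2]<.15)&(W[...,1]>-.55)&(W[...,1]<.5)&(W[...,0]>.4)&(W[...,0]<.7)
    for nm,b in dict(lid=(W[...,1]>.3),bowl=(W[...,1]<-.35)).items():
        P=W[m&b]; 
        if len(P): print(nm,np.round((P.max(0)+P.min(0))/2,4))
    m=(H<14)&(S>150)&(W[...,2]>.01)&(W[...,2]<.06)&(W[...,1]<.0)&(W[...,1]>-.15)&(W[...,0]>.7)&(W[...,0]<.9); P=W[m]
    if len(P): print("tape",(P.max(0)+P.min(0))/2)
import os
os.chdir("pics")
x=cv2.imread('side9.png')[130:270,160:300];b=cv2.imread('scene9.png')[90:230,130:270]
cv2.imwrite('c9.png',cv2.resize(np.hstack([x,b]),None,fx=2.8,fy=2.8,interpolation=cv2.INTER_CUBIC))
```

```text
23.925 [ 0.4573 -0.1749  0.2996] [0.1347 1.2487 0.419 ] 0.3260744454016244
wrist 5818 ((517.6270141601562, -152.76705932617188), (206.09603881835938, 43.916481018066406), 18.99667739868164) 0.1359684045853009
knob [ 0.4852 -0.1624  0.2197] 0.22023475807906298
lever gauge frame [32.2777 -5.7419 37.6193] [97.5614 12.5672 40.8412] tip z 39.118837173430066 root z 39.23145931013078
side 1021 ((487.5115051269531, -165.1757354736328), (271.31256103515625, 48.04661560058594), 18.74021339416504) 0.1358736604200096
knob [ 0.4861 -0.1672  0.2104] 0.2218905422515059
lever gauge frame [ 31.782  -10.8051  33.8033] [94.5028  9.7104 44.0244] tip z 40.4183282941295 root z 40.34737969364855
lid [0.5112 0.4113 0.096 ]
bowl [ 0.5702 -0.4478  0.0273]
tape [ 0.7886 -0.0757  0.0398]
scene 684 ((487.6467590332031, -165.88328552246094), (272.3907165527344, 47.29115676879883), 18.073131561279297) 0.13794874744895724
knob [ 0.4891 -0.1649  0.2117] 0.22418829383488617
lever gauge frame [ 30.6398 -11.6924  35.5294] [98.4155 11.4281 45.3149] tip z 40.99055653759676 root z 41.043559689345926
lid [0.4929 0.4107 0.1001]
bowl [ 0.5527 -0.4476  0.0276]
tape [ 0.7909 -0.075   0.0323]
```

View pics/c9.png

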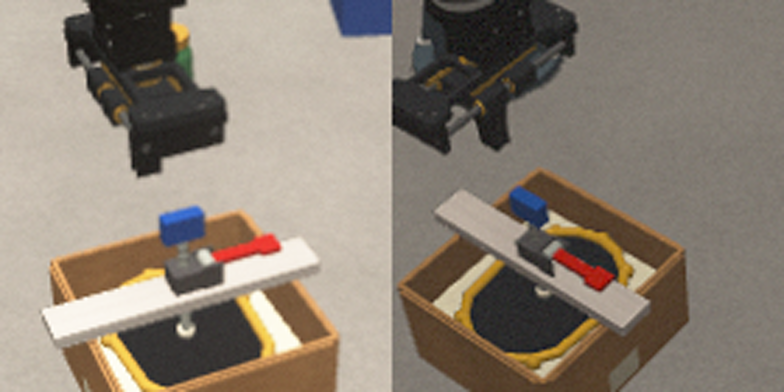

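View pics/scene9.png

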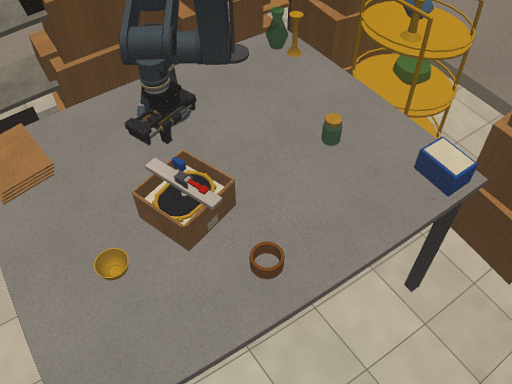

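```bash
python3 -c "
from rig import bot
print(bot.hand_in())"
```

```text
the job is handed in; nothing more can be done
None
```

The gauge is standing released on the carton, with its foot on the glass and the lever locked down. I handed it in at about 24 s of the 56 s allowed.

- **Placing:** I lifted the gauge by the blue knob and set the bridge across both rims. It sits at about 19°, in line with the carton. Its centre is about (0.487, −0.165), with the mirror's middle measured at about (0.486, −0.164).
- **Lowering:** I lowered the rod in 0.4 mm steps at the end. It stopped at contact, with the wrist force rising from about 1.5 N to 5 N, and then I released the knob.
- **Locking:** I pressed the lever with the shut fingers to its stop, peaking at about 15 N, and backed off.

**Last checks:** the lever is level (39–41 mm above the bridge's underside at tip and root), the bridge top is at 0.136–0.138 m, and the knob height has not changed since contact. The bowl and tape roll positions match the start to within a few millimetres. The jar lid's scene-view height differs by about 1 mm. The gripper is about 58 mm above the knob and touching nothing.

**Disagreements:** the cameras differ by 2–3 mm on positions, and the bridge angle reads between 18.1° and 19.0°. The side camera's lid reading is about 2 cm off the start in x, because the arm hid part of the lid. The scene view agrees with the start. One side-camera fit of the bridge slope was skewed by the edge face, and the scene-camera fit showed it level.

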